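# Find the full tin of screws by its weight

### The job

Three identical closed tins of screws stand in the grey tray: one is full, the other two are part-used, and only their weight tells which. Heft them to find the heaviest, stand the two lighter ones upright on the plywood board, and finish holding the heaviest up in the gripper, upright and still, at least 12 cm clear above the bench, without letting go. Never topple a tin, and leave the bolt bin, the carton and the roll of tape where they are.

Things in the scene. Friction and masses are not known exactly. Their poses are not given: they have to be found in the camera images.
- tin_a_center (a point): One of three identical closed round tins of screws, plain bare metal with a slip lid: 58 mm in diameter, 80 mm high, a plain cylinder. The point is its centre, half-way up (40 mm above its underside); z is its axis, up. At the start it stands upright in the grey tray. The three differ only in weight (0.25 to 0.8 kg; contents fixed, no rattle); the heaviest weighs at least 0.15 kg more than either of the others. Any of the three may be the heaviest, wherever it stands.
- tin_b_center (a point): One of three identical closed round tins of screws, plain bare metal with a slip lid: 58 mm in diameter, 80 mm high, a plain cylinder. The point is its centre, half-way up (40 mm above its underside); z is its axis, up. At the start it stands upright in the grey tray. The three differ only in weight (0.25 to 0.8 kg; contents fixed, no rattle); the heaviest weighs at least 0.15 kg more than either of the others. Any of the three may be the heaviest, wherever it stands.
- tin_c_center (a point): One of three identical closed round tins of screws, plain bare metal with a slip lid: 58 mm in diameter, 80 mm high, a plain cylinder. The point is its centre, half-way up (40 mm above its underside); z is its axis, up. At the start it stands upright in the grey tray. The three differ only in weight (0.25 to 0.8 kg; contents fixed, no rattle); the heaviest weighs at least 0.15 kg more than either of the others. Any of the three may be the heaviest, wherever it stands.
- tray: Shallow open grey plastic tray, fixed to the bench: 130 mm (its x) by 290 mm (its y), walls 18 mm high and 4 mm thick, floor 4 mm thick. Origin at the centre of its underside, on the bench. The tins start in a row along its y axis, about 95 mm apart, the middle one near its centre. It may lie left or right of the robot's centre line.
- board: Flat plywood board, fixed to the bench on the other side from the tray: 160 mm (its x) by 280 mm (its y), 12 mm thick. Origin at the centre of its underside, on the bench; z up. There is room on it for three tins in a row along its y axis.
- bolt_bin: Bystander: open yellow plastic bin of bolts, 80 x 130 x 70 mm high, beyond the work, origin at the centre of its underside. Leave alone.
- carton: Bystander: closed cardboard carton, 60 x 90 x 50 mm high, beyond the work, origin at the centre of its underside. Leave alone.
- tape: Bystander: roll of clear tape lying flat, 90 mm across, 25 mm high, beyond the work, origin at the centre of its underside. Leave alone.
Not all that is in view belongs to the job. What is shaped like the part that bears tin_a_center but orange is not meant.

How it is judged:
By the outcome, as a careful person would: the job done as asked, in the order asked, and still so for the second after the job is handed in, while the arm keeps its last pose, push and grip.
It also fails if it takes over 72 s, if anything falls off the work surface, if the arm or the gripper's body presses on something with over 40 N, if the wrist force passes 120 N, or if a joint passes its speed limit or range.

### The arm

A 6-joint arm with a two-finger parallel gripper is mounted at the origin on the work surface. World frame = base frame: x ahead of the robot, y to its left, z up, the work surface at z = 0. Lengths are in m, angles in rad, forces in N, time in s.
With the tool pointing down it reaches from about 0.3 to 0.85 m from the base axis. Payload 4.2 kg.
Tool frame: the origin (TCP) lies on the centre line of the jaws, within the pads' length; the fingertips stand 19 mm ahead of it and the grasp point (between the pads) is the TCP (finger_overhang is the distance from the TCP to the fingertips, in m); z points along the fingers, y is the direction in which the jaws open and shut (so a half turn about z gives the same grasp; the last joint's range is limited). The gripper opens to 91 mm and grips with 3 to 60 N. Pads are 32 mm wide; open, the fingers measure 118 mm over their backs; the gripper's body (76 mm by 178 mm) begins 60 mm behind the grasp point.
Start: joints at [1.329, 0.32, 1.565, -0, 1.257, -0.02], TCP at [0.126, 0.561, 0.205] pointing down, gripper open.
Joint ranges: [-3.11, 3.11], [-0.84, 2.01], [0.21, 2.61], [-1.34, 4.49], [0.05, 2.63], [-2.56, 2.56]. Speed limits (rad/s): [2.57, 2.57, 3.14, 3.14, 3.14, 3.14].

### API

Orientations are given as a unit quaternion [w, x, y, z].
In Python, from station import * gives the robot as it stands. Calls block until the motion is done:
- goto(position, orientation): joint-space move of the TCP to a pose.
- move_l(position, v=0.15, ori=None): straight line of the TCP; ori=None keeps the orientation; v is the mean speed in m/s.
- move_j(angles): joint-space move.
- set_gripper(opening): opening from 0.0 (shut) to 1.0 (fully open); the grip force is fixed at half the most; returns when the fingers have stopped.
- wait(seconds).
- ik(position, orientation): joint angles nearest the present ones, or None.
- snapshot(name): name is "scene" or "top" or "wrist"; returns a dict with "frame" (400x640x3 uint8, red, green, blue), "range_z" (400x640 float32, m along the optical axis (not along the pixel's ray), 0 where there is no reading), "K" (3x3 intrinsics, pixels), "k1" (the pictures are not rectified: a ray, as slopes to the right and down, at radius r is drawn at 1 + k1 r^2 times it, then the intrinsics apply), "pose" (4x4, takes a point from camera to world coordinates). Camera axes: x right, y down, z forward; pixel columns grow to the right and rows downward; lengths in m; the calibration is good to about 2 mm. A picture is of the moment at which its call begins.
A pose or a line that the arm cannot do raises IKError and nothing moves.
- finish_job(): hands the job in, once; it reports no verdict.
Readings, each from a call of its own:
- current_t(): time.
- current_joint_positions(): joint angles.
- current_dq(): joint speeds.
- current_joint_efforts(): joint torques, N m.
- current_eef_pos(): TCP position.
- current_orientation(): TCP orientation.
- current_ft_force(): force on the tool from outside, world axes, zero at the start.
- current_wrist_torque(): the same for the moment, N m.
- current_grip_width(): opening from 0.0 (shut) to 1.0 (fully open).
Only numpy, scipy, OpenCV 4.12 (cv2) and the standard library are available. Lean on these libraries where they do the work, as an engineer would, in place of code of your own. Each camera call takes 0.05 s, during which the arm holds its last target. There are 200 camera calls.

## Working session

There is one attempt and no reset: what is moved stays moved. The work goes in short steps, each a Python script; the robot and the scene stay as the last script left them, time stands still between calls to the robot, and variables do not carry over. Pictures are saved under pics/ and viewed, about 8 in all and at most 12, crops included, and the job is handed in when it is done.

```bash
mkdir -p pics; ls
cat > h.py <<'E'
from station import *
import numpy as np, cv2
def save(n,img): cv2.imwrite(f'pics/{n}.png',cv2.cvtColor(img,cv2.COLOR_RGB2BGR))
def pts(s,uv):
    K,k1=s['K'],s['k1']; D=np.array([k1,0,0,0,0.])
    return cv2.undistortPoints(np.float64(uv).reshape(-1,1,2),K,D).reshape(-1,2)
def onplane(s,uv,z):
    r=np.c_[pts(s,uv),np.ones(len(np.reshape(uv,(-1,2))))]
    T=s['pose']; d=r@T[:3,:3].T; o=T[:3,3]
    return o+d*((z-o[2])/d[:,2])[:,None]
def cloud(s):
    h,w=s['range_z'].shape; v,u=np.mgrid[:h,:w]; uv=np.c_[u.ravel(),v.ravel()]
    p=np.c_[pts(s,uv),np.ones(h*w)]*s['range_z'].reshape(-1,1)
    return (p@s['pose'][:3,:3].T+s['pose'][:3,3]).reshape(h,w,3)
E
python3 - <<'E'
from h import *
print(current_t(),current_orientation(),current_eef_pos(),current_ft_force())
a=snapshot('scene');b=snapshot('top')
import pickle;pickle.dump((a,b),open('s0.pkl','wb'))
save('scene0',a['frame']);save('top0',b['frame'])
for s in(a,b):print(s['K'],s['k1'],s['pose'])
E
```

```text
pics
0.0 [-1.05776566e-04  1.10682541e-01  9.93855416e-01 -8.81027759e-04] [0.12637165 0.56040514 0.20411423] [-0.19552257 -0.78560384 -0.44211049]
[[515.28796886   0.         323.70821337]
 [  0.         515.28796886 196.38807199]
 [  0.           0.           1.        ]] -0.15513211139053526 [[-0.83216385  0.42989202 -0.35028014  1.11995559]
 [ 0.55451492  0.64973836 -0.51995506  0.6727702 ]
 [ 0.00406592 -0.62692337 -0.77907032  1.16165281]
 [ 0.          0.          0.          1.        ]]
[[374.25306969   0.         318.43609148]
 [  0.         374.25306969 201.06620702]
 [  0.           0.           1.        ]] -0.08681955300725895 [[ 0.01693223 -0.99372881  0.11052765  0.49569411]
 [-0.99978953 -0.01810808 -0.0096434  -0.07027518]
 [ 0.01158436 -0.1103411  -0.99382626  1.13049752]
 [ 0.          0.          0.          1.        ]]
```

View pics/scene0.png

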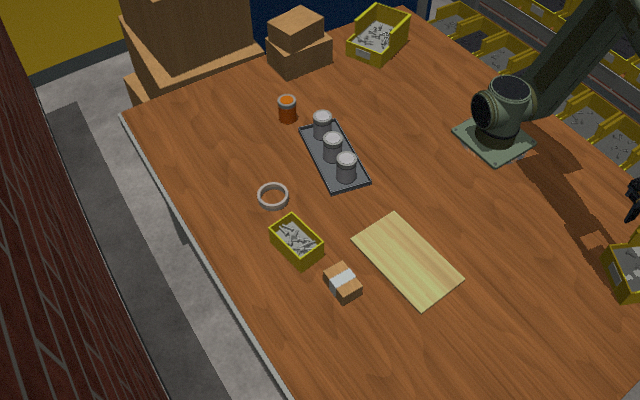

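View pics/top0.png

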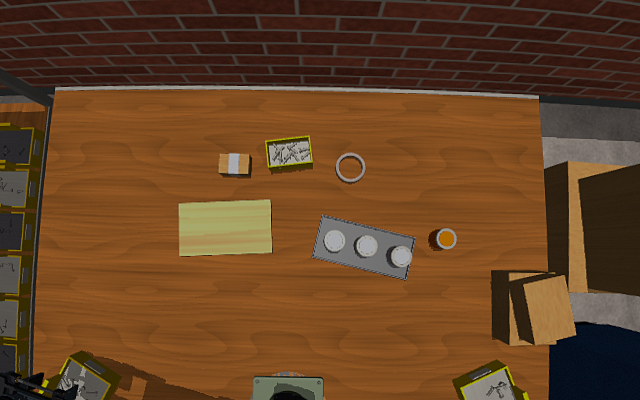

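The scene and top views show the tray on the robot's right, with three tins at top pixels (335,240), (367,245) and (400,257). The orange decoy is at (446,239), the board spans (180–272, 200–256), and the bystanders are above at rows 140–180. Next I'll measure them.

Run:
```python
from h import *
import pickle
a,b=pickle.load(open('s0.pkl','rb'))
for nm,s in(('scene',a),('top',b)):
    P=cloud(s); ok=s['range_z']>0
    x,y,z=P[...,0],P[...,1],P[...,2]
    m=(ok&(z>.07)&(z<.1)&(x>.2)&(x<.75)&(abs(y)<.6)).astype(np.uint8)
    n,L,st,c=cv2.connectedComponentsWithStats(m)
    for i in range(1,n):
        if st[i,4]>60: 
            q=P[L==i]; ring=cv2.minEnclosingCircle(np.float32(q[:,:2]))
            print(nm,st[i,4],c[i].round(0),onplane(s,c[i],.084)[0].round(4),'med',np.median(q,0).round(4),np.round(ring[0],4),round(ring[1],4))
    f=cv2.cvtColor(s['frame'],cv2.COLOR_RGB2HSV)
    # board: pale yellow hue, tray: grey
    for k,mm,zz in(('board',(f[...,0]>19)&(f[...,0]<35)&(f[...,1]>40)&(f[...,2]>110)&(x>.3)&(x<.75)&(y>0)&(y<.5),.012),('tray',(f[...,1]<60)&(x>.25)&(x<.7)&(y<0)&(y>-.5)&(z<.05),.018)):
        mm=cv2.morphologyEx((mm&ok).astype(np.uint8),cv2.MORPH_OPEN,np.ones((3,3)))
        cs=cv2.findContours(mm,0,2)[0]; 
        if not cs: print(nm,k,'none');continue
        C=max(cs,key=cv2.contourArea)
        r=cv2.minAreaRect(np.float32(onplane(s,C.reshape(-1,2),zz)[:,:2])); print(nm,k,np.round(r[0],4),np.round(r[1],4),r[2], 'z',np.median(z[mm>0]).round(4))
```

```text
scene 208 [286. 101.] [ 0.5191 -0.4355  0.084 ] med [ 0.5175 -0.4375  0.0808] [ 0.5136 -0.443 ] 0.033
scene 267 [322. 117.] [ 0.4662 -0.3097  0.084 ] med [ 0.4669 -0.3085  0.0857] [ 0.464 -0.316] 0.0351
scene 291 [332. 139.] [ 0.4943 -0.2123  0.084 ] med [ 0.4947 -0.2116  0.0848] [ 0.4911 -0.2155] 0.0326
scene 320 [346. 160.] [ 0.5084 -0.1224  0.084 ] med [ 0.5082 -0.1223  0.0848] [ 0.5039 -0.126 ] 0.0332
scene board [0.5373 0.199 ] [0.1604 0.2798] 3.498145341873169 z 0.0127
scene tray [ 0.4898 -0.2138] [0.3017 0.1315] 77.16415405273438 z 0.0077
top 354 [445. 238.] [ 0.5134 -0.4411  0.084 ] med [ 0.5136 -0.4418  0.0822] [ 0.5135 -0.4437] 0.0297
top 331 [334. 240.] [ 0.5029 -0.1259  0.084 ] med [ 0.5034 -0.1256  0.0862] [ 0.5018 -0.1262] 0.0294
top 362 [366. 245.] [ 0.491  -0.2163  0.084 ] med [ 0.4911 -0.2152  0.0867] [ 0.4909 -0.2167] 0.0296
top 360 [401. 256.] [ 0.4623 -0.3126  0.084 ] med [ 0.4621 -0.3125  0.0863] [ 0.4621 -0.313 ] 0.0298
top board [0.5363 0.1985] [0.1602 0.2777] 3.1206412315368652 z 0.0135
top tray [ 0.485  -0.2176] [0.2892 0.1305] 77.23406219482422 z 0.0061
```

Both views agree to about 2 mm on the tins, and the tray and board sizes match those given. I'll move over the first tin, check it with the wrist camera, grasp it with the jaws across the row, and weigh it.

```bash
cat >> h.py <<'E'
def down(th):  # tool down, jaws opening along heading th (rad)
    f=(np.pi/2-th)/2; return [0,np.sin(f),np.cos(f),0]
ROW=np.deg2rad(-12.5); BRD=np.deg2rad(3.3)
TINS=dict(A=(.503,-.126),B=(.4915,-.2162),C=(.463,-.313))
BC=np.array([.5366,.1987]); BY=np.array([-np.sin(BRD),np.cos(BRD)])
def fz(n=12):
    v=[]
    for _ in range(n): v.append(current_ft_force()); wait(.03)
    return np.mean(v,0),np.std(v,0)
def pick(xy,zbase,th,up=.2):
    goto([*xy,up],down(th)); wait(.2); f0=fz()[0]
    move_l([*xy,zbase+.048],v=.15); set_gripper(0.0)
    print('width',current_grip_width()*91)
    move_l([*xy,zbase+.06],v=.05); move_l([*xy,up],v=.15); wait(.4)
    f1,sd=fz(); print('weight N',(f1-f0).round(2),'sd',sd.round(2),'width',round(current_grip_width()*91,1),'t',current_t())
    return f1-f0
def place(k,up=.2):
    xy=BC+BY*k*.088
    goto([*xy,up],down(BRD)); move_l([*xy,.068],v=.15); wait(.15); f0=fz(6)[0][2]
    z=.068
    while z>.056:
        z-=.001; move_l([*xy,z],v=.03); f=np.mean([current_ft_force()[2] for _ in range(3)])-f0
        if f>2: break
    print('contact z',round(z,4),current_eef_pos(),'f',round(f,2))
    set_gripper(1.0); move_l([*xy,up],v=.2); print('t',current_t())
E
python3 - <<'E'
from h import *
goto([*TINS['B'],.26],down(ROW)); wait(.2); print(current_t(),current_eef_pos(),current_joint_positions())
s=snapshot('wrist'); save('w1',s['frame']); P=cloud(s); z=P[...,2]
m=((s['range_z']>0)&(z>.075)&(z<.1)).astype(np.uint8)
n,L,st,c=cv2.connectedComponentsWithStats(m)
for i in range(1,n):
    if st[i,4]>300: r=cv2.minEnclosingCircle(np.float32(P[L==i][:,:2])); print(st[i],np.round(r[0],4),round(r[1],4),np.median(P[L==i],0).round(4))
E
```

```text
3.3167 [ 0.49168683 -0.2157993   0.25996686] [-4.35034039e-01  2.29085155e-01  1.55279419e+00  5.42828989e-05
  1.35976783e+00 -2.17646591e-01]
[ 284   84   48   50 1898] [ 0.5023 -0.128 ] 0.0294 [ 0.5024 -0.1272  0.0863]
[ 291  159   45   45 1600] [ 0.4888 -0.2168] 0.0295 [ 0.4893 -0.2158  0.086 ]
[289 231  41  17 511] [ 0.4638 -0.3056] 0.028 [ 0.466  -0.2956  0.0858]
```

View pics/w1.png

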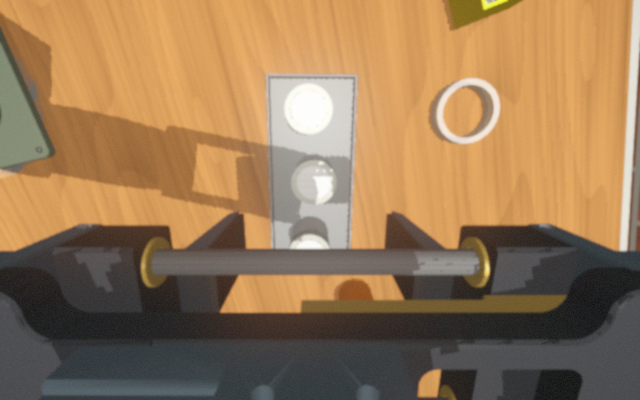

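The wrist view agrees with the top view to within 2 mm (tins at pixels (308,108), (314,181) and (310,242)). The jaws lie across the row, so I'll pick A, the tin nearest the centre line.

```bash
sed -i "s/^TINS=.*/TINS=dict(A=(.5025,-.127),B=(.490,-.2165),C=(.463,-.313))/" h.py
python3 - <<'E'
from h import *
pick(TINS['A'],.004,ROW)
save('scA',snapshot('scene')['frame'][60:320,200:560])
E
```

```text
width 57.759218737064394
weight N [ 0.14  0.12 -3.81] sd [0.35 0.49 0.57] width 57.2 t 8.475
```

Run:
```python
from h import *
place(1); 
pick(TINS['B'],.004,ROW)
save('scB',snapshot('scene')['frame'][60:320,200:560])
```

```text
contact z 0.059 [0.53178326 0.28670082 0.06015601] f 10.64
t 15.2333
width 56.874320508595304
weight N [-0.22  0.3  -6.86] sd [0.52 0.67 0.38] width 57.4 t 21.6667
```

View pics/scB.png

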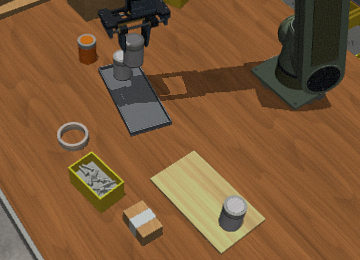

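The scene crop shows tin A upright on the board at (233,210) and B held at (133,50). B weighs about 0.70 kg and A about 0.39 kg. I'll stand B on the board and weigh C.

Run:
```python
from h import *
place(0)
pick(TINS['C'],.004,ROW)
```

```text
contact z 0.059 [0.53679878 0.19881808 0.06015899] f 11.99
t 28.4333
width 57.289611555593986
weight N [ 0.3  -0.28 -4.44] sd [0.63 0.57 0.44] width 57.1 t 34.9083
```

C weighs about 0.45 kg, so B is the heaviest. I'll stand C on the board, check B's position and take B up again.

Run:
```python
from h import *
place(-1)
goto([*(BC-BY*.088-[.08,0]),.3],down(BRD)) if 0 else None
s=snapshot('top'); P=cloud(s); z=P[...,2]
m=((s['range_z']>0)&(z>.08)&(z<.11)&(P[...,1]>.03)&(P[...,1]<.4)&(P[...,0]>.4)&(P[...,0]<.65)).astype(np.uint8)
n,L,st,c=cv2.connectedComponentsWithStats(m)
for i in range(1,n):
    if st[i,4]>60: print(st[i],np.median(P[L==i],0).round(4))
save('top2',s['frame'])
w=pick(BC,.012,BRD,up=.25)
s=snapshot('scene'); save('sc2',s['frame'][60:320,200:560])
print(current_t(),current_eef_pos(),current_orientation())
```

```text
contact z 0.059 [0.54186088 0.11088781 0.06009641] f 9.79
t 41.6667
[248 215  13  20 203] [0.5435 0.0993 0.0941]
width 57.1899721415847
weight N [-0.31 -0.35 -7.2 ] sd [0.45 0.47 0.44] width 57.4 t 47.3583
47.4083 [0.53660839 0.19871174 0.25002367] [6.38412244e-06 6.86439950e-01 7.27186491e-01 3.40743938e-05]
```

View pics/sc2.png

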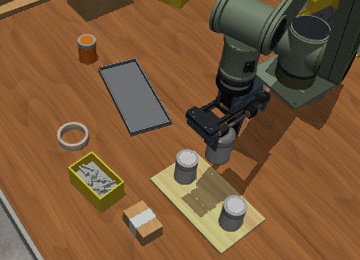

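The picture shows A at (233,210) and C at (186,165) upright on the board, B held above it at (220,148), the tray empty and the bystanders where they were. B's underside is at about z = 0.20 m. I'll check it is still, then hand in.

Run:
```python
from h import *
wait(.5); print(np.abs(current_dq()).max(),current_grip_width()*91,fz(6)[0].round(2),current_eef_pos(),current_t())
s=snapshot('scene'); P=cloud(s); x,y,z=P[...,0],P[...,1],P[...,2]
for n,k in(('A',1),('C',-1)):
    c=BC+BY*k*.088; q=P[(s['range_z']>0)&(np.hypot(x-c[0],y-c[1])<.025)&(z>.05)&(z<.12)]; print(n,len(q),np.median(q,0).round(4))
finish_job()
```

```text
0.00166148172800034 57.19640536280763 [-0.23 -0.21 -7.2 ] [0.53659665 0.1986946  0.2499751 ] 48.1083
A 280 [0.5319 0.2866 0.094 ]
C 237 [0.5418 0.1118 0.0935]
the job is handed in; nothing more can be done
```

The job is done and handed in at about 48 s. I weighed the three tins at about 0.39 kg (A), 0.70–0.73 kg (B, lifted twice) and 0.45 kg (C), so B is the heaviest. A and C stand on the board and B is held in the gripper.

- **Lighter tins:** the scene camera put the lids of A and C at z ≈ 0.094 m. A tin standing upright on the board should read 0.092 m. Both were within 1 mm of where I meant to place them.
- **Held tin:** B's underside is about 20 cm above the bench. The jaws read 57 mm for a 58 mm tin, and joint speeds were under 0.002 rad/s.
- **Bystanders:** the bolt bin, carton and tape looked undisturbed in the last picture; I did not measure them again.
- **Incomplete check:** the top camera found only one lid, with the arm over the board after I put C down, so it could not confirm all three tins. The scene camera check stands in for it.
- **Contact force:** setting the tins down took 10–12 N, more than the 2 N at which I meant to stop, but well under the limits.

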